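Stop the round-headed pump at its forward-off-reverse toggle

TASK

Two bench pumps are running forward. Stop the one with the single round pump head by setting its forward-off-reverse toggle upright, in the centre off position, and let go of it; leave the other pump, with the wide bar-shaped head, running forward.

Things in the scene. Friction and masses are not known exactly. Their poses are not given: they have to be found in the camera images.
- round_pump: Bench pump, fixed: white drive 150 (x) by 110 mm (y), flat grey top at z = 80 mm carrying the toggle; one round head, a grey drum 68 mm across, 42 mm long, on its +x face. Origin: underside centre, on the bench; x towards the head, y left, z up. Either pump may stand left or right; they differ only in the head.
- round_toggle (a joint): Black bat toggle on top of the round-headed pump: lean in rad, +0.46 forward (to the pump's +y), 0 upright = off, -0.46 reverse (stops at both ends). Off is narrow: within 0.175 of 0. Friction holds it wherever it is left, with no spring; 1 to 2 N at its end moves it. Swings about the pump's x; pivot at x -20, y 0, z 84 mm in the pump's frame. Stem 8 mm thick; end 12 mm thick, 28 to 62 mm from the pivot. Starts forward.
- comb_pump: Bench pump, fixed: white drive 150 (x) by 110 mm (y), flat grey top at z = 80 mm carrying the toggle; a wide bar-shaped head, four white cassettes side by side, 104 mm wide, 29 mm deep, on its +x face. Origin: underside centre, on the bench; x towards the head, y left, z up. Either pump may stand left or right; they differ only in the head.
- comb_toggle (a joint): Black bat toggle on top of the bar-headed pump: lean in rad, +0.46 forward (to the pump's +y), 0 upright = off, -0.46 reverse (stops at both ends). Off is narrow: within 0.175 of 0. Friction holds it wherever it is left, with no spring; 1 to 2 N at its end moves it. Swings about the pump's x; pivot at x -20, y 0, z 84 mm in the pump's frame. Stem 8 mm thick; end 12 mm thick, 28 to 62 mm from the pivot. Starts, and stays, forward.

How it is judged:
At the end, for the whole second after the job is handed in: The round-headed pump's toggle rests upright in its centre off position, within 0.175 rad (10 degrees), and the bar-headed pump's toggle is still at forward (above 0.28 rad) (value of joint round_toggle between -0.175 and 0.175 rad and value of joint comb_toggle between 0.28 and 0.6 rad and velocity of joint round_toggle between -0.1 and 0.1 rad/s); the robot touches nothing.
It fails at once if the bar-headed pump's toggle is moved out of forward (below 0.28 rad) (value of joint comb_toggle below 0.28 rad).
It also fails if it takes over 32 s, if anything falls off the work surface, if the arm or the gripper's body presses on something with over 40 N, if the wrist force passes 120 N, or if a joint passes its speed limit or range.

ROBOT

A 7-joint arm with a two-finger parallel gripper is mounted at the origin on the work surface. World frame = base frame: x ahead of the robot, y to its left, z up, the work surface at z = 0. Lengths are in m, angles in rad, forces in N, time in s.
With the tool pointing down it reaches from about 0.35 to 0.9 m from the base axis. Payload 8.1 kg.
Tool frame: the origin (TCP) lies where the fingers leave the gripper's body, on its centre line; the fingertips stand 66 mm ahead of it and the grasp point (between the pads) lies 47 mm ahead of it (arm.tip_reach is the distance from the TCP to the fingertips, in m); z points along the fingers, y is the direction in which the jaws open and shut (so a half turn about z gives the same grasp; the last joint's range is limited). The gripper opens to 92 mm and grips with 3 to 60 N. Pads are 19 mm wide; open, the fingers measure 130 mm over their backs; the gripper's body (75 mm by 190 mm) begins 47 mm behind the grasp point.
Start: joints at [-1.33, 0.434, 0.025, 1.573, -0.012, 1.134, -0.075], TCP at [0.211, 0.588, 0.292] pointing down, gripper open.
Joint ranges: [-2.62, 2.62], [-0.44, 2.09], [-1.27, 1.32], [0.08, 2.57], [-1.32, 4.46], [0.12, 2], [-2.74, 2.74]. Speed limits (rad/s): [2.22, 2.22, 3.01, 3.01, 3.14, 3.14, 3.14].

INTERFACE

Orientations are given as a rotation vector (axis times angle).
In Python, from cell import arm gives the robot as it stands.
- The arm moves only by the tool carry_out, never from a script. Its argument "plan" is a list of rows, each a list of 5 numbers: the shift along the world's x, y, z in cm, then the turn about the world's z in rad, then the finger opening in cm, from 0 to 9.18. In form: [[tx, ty, tz, spin, fingers], ...]. A call has 1 to 20 rows; each row is the pose to reach, as a shift and turn from the pose measured when the call began; what a row does not reach only later rows make up. A row lasts 1/10 s, in which the tool goes at most 50 mm and 8.59 degrees, less where a joint would pass 70% of its speed; a pose out of reach is approached as far as the arm can. A call with a gripper value outside its range is refused whole. The fingers move at their own pace and stop on an object; "squeeze" is the grip in N (left out, the last holds). Time passes only in rows, so rows that repeat a pose let the fingers close. It gives the time, the measured TCP pose, the force and the opening at its end, in the units of the state.
- arm.observe(): the state, without advancing time (a new reading comes with each control period).
- arm.get_image(name): name is "scene" or "side" or "wrist"; returns (picture, depth): 480x640x3 uint8, red, green, blue; 480x640 float32, m along the optical axis (not along the pixel's ray), 0 where there is no reading.
- arm.get_calibration(name): a dict with "intrinsics" (3x3 intrinsics, pixels), "rvec" (rotation vector, rad) and "tvec" (3), from world to camera coordinates, as OpenCV has them; the wrist camera has in their place "tool_from_camera" (4x4, takes a point from camera to tool coordinates, whose origin is the TCP and whose axes are the flange's). Camera axes: x right, y down, z forward; pixel columns grow to the right and rows downward; lengths in m; the calibration is good to about 2 mm. A picture is of the moment at which its call begins: read the wrist's pose just before it. get_calibration takes no time and is no camera call.
- arm.sign_off(): hands the job in, once; it reports no verdict.
The state is a dict: "clock": time; "joints": joint angles; "dq": joint speeds; "joint_efforts": joint torques, N m; "position": TCP position; "ee_rot": TCP orientation; "force": force on the tool from outside, world axes, zero at the start; "ft_torque": the same for the moment, N m; "width": opening from 0.0 (shut) to 1.0 (fully open).
Only numpy, scipy, OpenCV 4.12 (cv2) and the standard library are available. Lean on these libraries where they do the work, as an engineer would, in place of code of your own. Each camera call takes 0.05 s, during which the arm holds its last target. There are 200 camera calls.

## Working session

There is one attempt and no reset: what is moved stays moved. The work goes in short steps, Python scripts to look and compute and a tool call to move; the robot and the scene stay as the last step left them, time stands still between calls to the robot, and variables do not carry over. Pictures are saved under pics/ and viewed, about 8 in all and at most 12, crops included, and the job is handed in when it is done.

Besides the shell and the picture viewer there is one more tool, called after ">>>" as a command line: name --pt "numbers of a row" for each row, then --argument value for the rest. carry_out: Moves the arm, as the interface text tells. Its arguments: {"type":"object","properties":{"plan":{"type":"array"},"squeeze":{"type":"number"}},"required":["plan"]}

```bash
mkdir -p pics; cat > h.py <<'E'
import numpy as np,cv2
from cell import arm
def save(n):
    s=arm.observe(); p,d=arm.get_image(n); cv2.imwrite(f'pics/{n}_{s["clock"]:.2f}.png',p[:,:,::-1]); np.savez(f'{n}.npz',p=p,d=d); print(n,s["clock"]); return p,d
def world(n,d,T=None):
    c=arm.get_calibration(n);K=np.array(c["intrinsics"]);v,u=np.mgrid[:480,:640]
    P=np.stack([(u-K[0,2])/K[0,0]*d,(v-K[1,2])/K[1,1]*d,d],-1)
    R=cv2.Rodrigues(np.array(c["rvec"],float))[0]
    return (P-np.array(c["tvec"]).ravel())@R
E
python3 - <<'E'
from h import *
print(arm.observe())
save("scene");save("side")
import os;print(os.listdir('pics'))
E
```

```text
{'clock': 0.0, 'joints': array([-1.32958741,  0.43522088,  0.02499797,  1.57411863, -0.01157719,
        1.13401262, -0.07511317]), 'dq': array([ 0.00232387,  0.0008008 , -0.00191806,  0.0034838 ,  0.00083336,
        0.00060373, -0.00058493]), 'joint_efforts': array([-2.25366225e-04, -6.67864251e+01,  9.84799415e-01, -3.14445949e+01,
       -6.05717185e-02,  4.30730078e-02,  2.20879710e-04]), 'position': array([0.21059496, 0.58800144, 0.29143818]), 'ee_rot': array([-5.37529426e-01, -3.09516251e+00,  2.53183614e-03]), 'force': array([-0.79334122, -0.50702076,  0.05774831]), 'ft_torque': array([-0.00223576,  0.02810149,  0.02087312]), 'width': 1.0023550656454108}
scene 0.0
side 0.05
['side_0.05.png', 'scene_0.00.png']
```

View pics/scene_0.00.png

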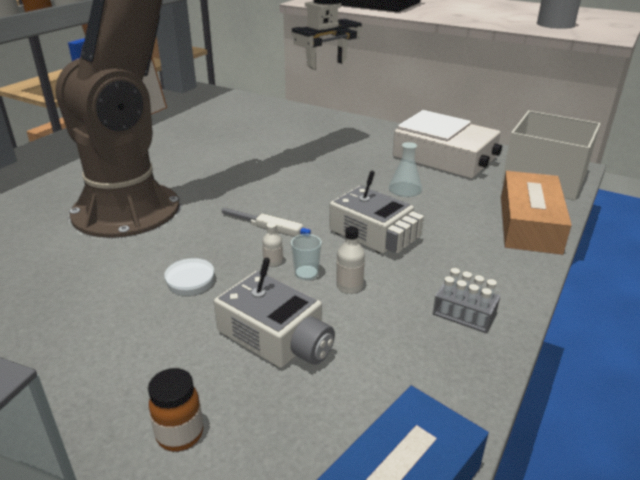

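View pics/side_0.05.png

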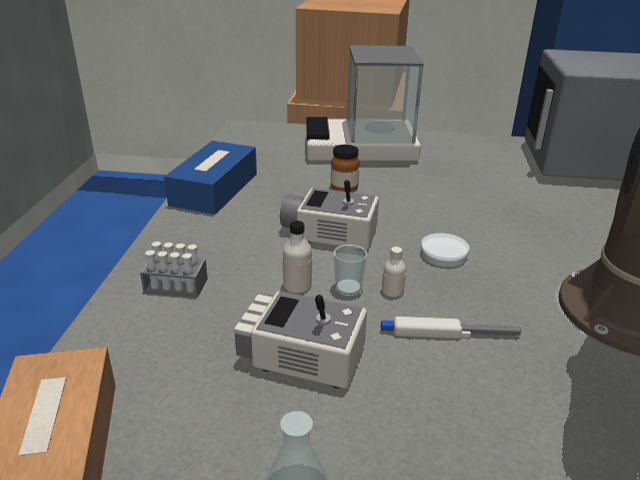

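The round-headed pump is the nearer one in scene (body about (270,310), toggle tip (265,262)). The comb pump is at about (375,220), with its toggle at (369,180). In the side view the round toggle is at (348,190) and the comb toggle at (321,308).

```bash
python3 - <<'E'
from h import *
for n,seeds in (("scene",{'round':(245,295),'comb':(375,212)}),("side",{'round':(325,205),'comb':(300,330)})):
    f=np.load(n+'.npz');d=f['d'];W=world(n,d)
    m=((abs(W[...,2]-.08)<.006)&(d>0)).astype(np.uint8)
    nl,l,st,ce=cv2.connectedComponentsWithStats(m)
    for k,(u,v) in seeds.items():
        i=l[v,u]; P=W[l==i]
        r=cv2.minAreaRect((P[:,:2]*1000).astype(np.float32))
        print(n,k,i,len(P),r,P[:,2].mean())
        # head direction & toggle: points above 0.095 near centre
        c=np.array(r[0])/1000
        q=(np.hypot(W[...,0]-c[0],W[...,1]-c[1])<.06)&(W[...,2]>.092)&(W[...,2]<.16)&(d>0)&(f['p'].max(-1)<90)
        T=W[q]
        for z in np.arange(.09,.155,.01):
            s=T[(T[:,2]>=z)&(T[:,2]<z+.01)]
            if len(s): print('  z%.3f'%z,len(s),s[:,:2].mean(0).round(4))
        h=(np.hypot(W[...,0]-c[0],W[...,1]-c[1])<.13)&(np.hypot(W[...,0]-c[0],W[...,1]-c[1])>.09)&(W[...,2]>.02)&(W[...,2]<.075)&(d>0)
        print('  head',W[h].mean(0).round(3),h.sum())
E
```

```text
scene round 211 3535 ((538.7095336914062, -189.85733032226562), (109.29170989990234, 153.59996032714844), 82.61809539794922) 0.0784970519300765
  z0.090 20 [ 0.5192 -0.1825]
  z0.100 27 [ 0.5197 -0.1776]
  z0.110 35 [ 0.5208 -0.1736]
  z0.120 42 [ 0.5215 -0.1701]
  z0.130 43 [ 0.5215 -0.165 ]
  z0.140 1 [ 0.5191 -0.1633]
  head [ 0.642 -0.214  0.054] 1200
scene comb 69 1638 ((542.9081420898438, 191.49359130859375), (108.97097778320312, 148.75047302246094), 79.95198059082031) 0.07798330561812679
  z0.090 12 [0.5254 0.201 ]
  z0.100 15 [0.5264 0.2057]
  z0.110 23 [0.5274 0.2095]
  z0.120 25 [0.5285 0.2135]
  z0.130 22 [0.5286 0.2173]
  z0.140 1 [0.5278 0.2168]
  head [0.635 0.162 0.049] 851
side round 148 1728 ((534.0570678710938, -181.32908630371094), (110.90180206298828, 148.0486602783203), 82.7680892944336) 0.0782314539994301
  z0.090 11 [ 0.5159 -0.1731]
  z0.100 12 [ 0.5162 -0.1675]
  z0.110 19 [ 0.5158 -0.1622]
  z0.120 23 [ 0.5169 -0.1579]
  z0.130 30 [ 0.518  -0.1557]
  head [ 0.637 -0.175  0.055] 418
side comb 184 4383 ((541.830810546875, 199.983642578125), (109.0048828125, 148.3644256591797), 78.94096374511719) 0.07853856371326755
  z0.090 16 [0.5227 0.2111]
  z0.100 15 [0.5232 0.2145]
  z0.110 25 [0.524  0.2215]
  z0.120 35 [0.5244 0.225 ]
  z0.130 60 [0.5263 0.2271]
  z0.140 4 [0.5253 0.2279]
  head [0.634 0.205 0.056] 842
```

```bash
python3 - <<'E'
from h import *
for n in("scene","side"):
    d=np.load(n+'.npz')['d'];W=world(n,d)[d>0]
    for a,b,c,e,t in((.45,.58,-.30,-.06,'target'),(.25,.6,-.3,.45,'path'),(.25,.6,-.45,-.28,'beyond')):
        q=W[(W[:,0]>a)&(W[:,0]<b)&(W[:,1]>c)&(W[:,1]<e)]
        i=q[:,2].argsort()[::-1][:400:40];print(n,t,q[i].round(3).tolist())
E
```

```text
scene target [[0.519, -0.163, 0.14], [0.52, -0.166, 0.132], [0.523, -0.177, 0.124], [0.52, -0.173, 0.114], [0.521, -0.178, 0.101], [0.516, -0.186, 0.088], [0.521, -0.18, 0.084], [0.568, -0.196, 0.082], [0.543, -0.235, 0.081], [0.486, -0.191, 0.081]]
scene path [[0.528, 0.217, 0.14], [0.517, -0.166, 0.135], [0.589, 0.002, 0.13], [0.521, -0.173, 0.128], [0.587, -0.006, 0.127], [0.525, -0.17, 0.124], [0.537, 0.426, 0.12], [0.59, -0.008, 0.118], [0.523, -0.17, 0.117], [0.599, -0.006, 0.116]]
scene beyond [[0.532, -0.403, 0.103], [0.518, -0.426, 0.101], [0.532, -0.422, 0.1], [0.57, -0.415, 0.1], [0.569, -0.424, 0.1], [0.519, -0.41, 0.1], [0.541, -0.416, 0.1], [0.516, -0.424, 0.1], [0.551, -0.418, 0.1], [0.528, -0.423, 0.099]]
side target [[0.517, -0.154, 0.14], [0.515, -0.159, 0.124], [0.517, -0.166, 0.106], [0.523, -0.178, 0.084], [0.483, -0.145, 0.081], [0.576, -0.199, 0.081], [0.495, -0.146, 0.08], [0.562, -0.202, 0.08], [0.576, -0.229, 0.08], [0.571, -0.152, 0.08]]
side path [[0.525, 0.229, 0.141], [0.514, -0.161, 0.137], [0.521, 0.226, 0.132], [0.595, 0.01, 0.129], [0.53, 0.226, 0.128], [0.583, 0.02, 0.126], [0.594, 0.019, 0.123], [0.527, 0.429, 0.121], [0.535, 0.435, 0.12], [0.516, 0.43, 0.12]]
side beyond [[0.521, -0.401, 0.101], [0.567, -0.417, 0.099], [0.543, -0.435, 0.098], [0.567, -0.414, 0.098], [0.517, -0.411, 0.097], [0.517, -0.403, 0.096], [0.541, -0.389, 0.092], [0.569, -0.412, 0.089], [0.56, -0.399, 0.084], [0.525, -0.4, 0.079]]
```

>>> carry_out --pt "2 -5 0 0.02 9.18" --pt "4 -10 0 0.04 9.18" --pt "6 -14 0 0.06 9.18" --pt "8 -18 0 0.08 9.18" --pt "9.5 -22 0 0.1 9.18" --pt "11 -26 0 0.12 9.18" --pt "13 -30.5 0 0.14 9.18" --pt "15 -35 0 0.15 9.18" --pt "17 -39.5 0 0.16 9.18" --pt "18.5 -44 0 0.17 9.18" --pt "20 -48.5 0 0.18 9.18" --pt "22 -53 0 0.19 9.18" --pt "23.5 -57.5 0 0.2 9.18" --pt "25 -62 0 0.21 9.18" --pt "26.5 -66 0 0.215 9.18" --pt "28 -70 0 0.215 9.18" --pt "29.5 -74 0 0.215 9.18" --pt "30.6 -77.1 0 0.215 9.18" --pt "30.6 -77.1 0 0.215 9.18" --pt "30.6 -77.1 0 0.215 9.18" --squeeze 4

```text
clock: 2.1
position: [0.5162, -0.1833, 0.291]
ee_rot: [-0.205, -3.134, 0.002]
force: [-0.1, -0.1, 0.2]
width: 1.0
```

```bash
python3 - <<'E'
from h import *
s=arm.observe();p,d=save("wrist");c=arm.get_calibration("wrist")
K=np.array(c["intrinsics"]);X=np.array(c["tool_from_camera"]);v,u=np.mgrid[:480,:640]
P=np.stack([(u-K[0,2])/K[0,0]*d,(v-K[1,2])/K[1,1]*d,d],-1)@X[:3,:3].T+X[:3,3]
W=P@cv2.Rodrigues(s["ee_rot"])[0].T+s["position"]
m=(abs(W[...,2]-.08)<.004)&(d>0)&(np.hypot(W[...,0]-.536,W[...,1]+.186)<.11)
print(cv2.minAreaRect((W[m][:,:2]*1000).astype(np.float32)))
q=(d>0)&(np.hypot(W[...,0]-.517,W[...,1]+.17)<.05)&(p.max(-1)<90)
for z in np.arange(.09,.15,.01):
    t=W[q&(W[...,2]>=z)&(W[...,2]<z+.01)]
    if len(t):print(z,len(t),t[:,:2].mean(0).round(4))
import glob
print(glob.glob('pics/w*'))
import shutil;shutil.copy(glob.glob('pics/w*')[0],'pics/w1.png')
E
```

```text
wrist 2.1
((552.3992919921875, -187.74298095703125), (106.07202911376953, 175.0802001953125), 82.47844696044922)
0.09 46 [ 0.5175 -0.1807]
0.09999999999999999 53 [ 0.518  -0.1762]
0.10999999999999999 58 [ 0.5177 -0.1719]
0.11999999999999998 103 [ 0.5183 -0.1683]
0.12999999999999998 220 [ 0.5202 -0.1616]
0.13999999999999996 12 [ 0.5212 -0.1603]
['pics/wrist_2.10.png']
```

View pics/w1.png

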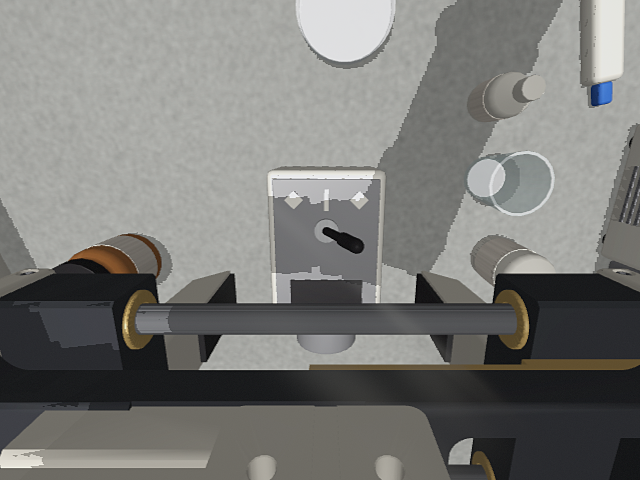

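The wrist view shows the round head below the jaws and the toggle at (326,230)–(350,243), leaning forward between the open fingers. All three views put the pivot at about (0.517, -0.183), and the tool is already above it. I'll lower, close to nearly the stem end's thickness so the toggle is centred, then open.

>>> carry_out --pt "0.1 0 -3 0 9.18" --pt "0.1 0 -6 0 9.18" --pt "0.1 0 -8.5 0 9.18" --pt "0.1 0 -10.5 0 9.18" --pt "0.1 0 -11.6 0 9.18" --pt "0.1 0 -11.6 0 9.18" --pt "0.1 0 -11.6 0 9.18"

```text
clock: 2.85
position: [0.5176, -0.1817, 0.1757]
ee_rot: [-0.201, -3.135, 0.001]
force: [0.4, -0.1, 0.3]
width: 1.001
```

>>> carry_out --pt "0 0 0 0 6" --pt "0 0 0 0 5" --pt "0 0 0 0 4" --pt "0 0 0 0 3" --pt "0 0 0 0 2.5" --pt "0 0 0 0 2" --pt "0 0 0 0 1.6" --pt "0 0 0 0 1.4" --pt "0 0 0 0 1.4" --pt "0 0 0 0 1.4" --pt "0 0 0 0 1.4" --pt "0 0 0 0 1.4" --pt "0 0 0 0 1.4" --pt "0 0 0 0 1.4" --pt "0 0 0 0 1.4" --squeeze 5

```text
clock: 4.35
position: [0.5176, -0.1818, 0.1757]
ee_rot: [-0.201, -3.135, 0.001]
force: [-0.0, 0.3, 0.9]
width: 0.152
```

>>> carry_out --pt "0 0 0 0 3" --pt "0 0 0 0 5" --pt "0 0 0 0 7" --pt "0 0 0 0 7" --pt "0 0 0 0 7" --pt "0 0 0 0 7" --pt "0 0 0 0 7" --pt "0 0 2 0 7" --pt "0 0 5 0 7" --pt "0 0 8 0 7" --pt "0 0 12 0 7" --pt "-2 4 12 0 7" --pt "-4 8 12 0 7" --pt "-6 12 12 0 7" --pt "-8 16 12 0 7" --pt "-8 16 12 0 7" --pt "-8 16 12 0 7" --pt "-8 16 12 0 7"

```text
clock: 6.15
position: [0.438, -0.0227, 0.2959]
ee_rot: [0.203, 3.135, -0.002]
force: [-0.3, -0.6, 0.0]
width: 0.761
```

```bash
python3 - <<'E'
from h import *
s=arm.observe();print(s["position"],s["force"])
crops=[]
for n in("scene","side"):
    p,d=save(n);W=world(n,d)
    for k,c in(('round',(.517,-.175)),('comb',(.525,.21))):
        q=(d>0)&(np.hypot(W[...,0]-c[0],W[...,1]-c[1])<.055)&(p.max(-1)<90)&(W[...,2]>.09)&(W[...,2]<.146)
        T=W[q];f=np.polyfit(T[:,2],T[:,1],1)
        print(n,k,len(T),'lean',np.arctan(f[0]).round(3),'top y',T[T[:,2]>.13][:,1].mean().round(4))
    crops.append(cv2.resize(p[170:370,170:430] if n=="scene" else p[160:360,220:480],None,fx=1.5,fy=1.5))
cv2.imwrite('pics/f.png',np.hstack(crops)[:,:,::-1])
E
```

```text
[ 0.43797039 -0.02265382  0.29591395] [-0.26547675 -0.55395051  0.04334974]
scene 6.15
scene round 149 lean 0.044 top y -0.1853
scene comb 99 lean 0.379 top y 0.2171
side 6.2
side round 127 lean 0.068 top y -0.1758
side comb 158 lean 0.367 top y 0.227
```

View pics/f.png

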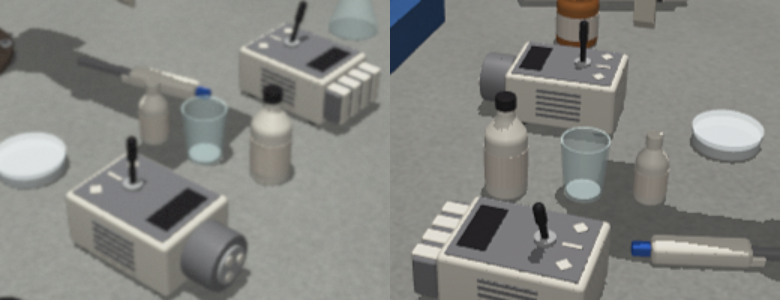

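The round pump's toggle now stands upright (left crop (132,160), right crop (583,45)). The comb toggle still leans forward, with its top where it was at the start.

```bash
python3 -c "
from cell import arm
print(arm.sign_off())"
```

```text
the job is handed in; nothing more can be done
None
```

The round-headed pump's toggle is now upright in the off position and released, and I've handed the job in. I found both pumps by depth in the scene and side views, and checked the round one with the wrist camera. I then closed the open fingers around its toggle until it was centred, opened them, and moved the arm clear.

- **Round pump:** the last check put its toggle at a lean of about 0.04 to 0.07 rad, inside the 0.175 limit.
- **Comb pump:** its toggle still leans forward. The fit read about 0.37 to 0.38 rad, a bit under the nominal 0.46. Its top had not moved from the first pictures.
- **Arm:** it was clear of everything with near-zero force, at about 6.2 s of the 32 s allowed.
- **Disagreement:** the scene and side views differed by about 9 mm in y, which I put down mostly to each seeing a different side of the toggle. The wrist view agreed with their mean.

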